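# Return the gauges to their foam drawer

## Robot

A 6-joint arm with a two-finger parallel gripper is mounted at the origin on a cart in front of the work surface, level with it; the furniture and walls round the work are solid. World frame = base frame: x ahead of the robot, y to its left, z up, the work surface at z = 0. Lengths are in mm, angles in degrees, forces in N, time in s.
With the tool pointing down it reaches from about 300 to 850 mm from the base axis. Payload 4.2 kg.
Tool frame: the origin (TCP) lies at the very end of the fingers, on their centre line; the grasp point (between the pads) lies 19 mm behind it; z points along the fingers, y is the line along which they close (so a half turn about z gives the same grasp; the last joint's range is limited). The gripper opens to 91 mm and grips with 3 to 60 N. Pads are 32 mm wide; open, the fingers measure 118 mm over their backs; the gripper's body (76 mm by 178 mm) begins 60 mm behind the grasp point.
Start: joints at [-69.5, 18.312, 89.639, -0, 72.044, -1.146], TCP at [212.108, -534.465, 213.976] pointing down, gripper open.
Joint ranges: [-177.97, 177.97], [-48.28, 115.42], [12.27, 149.76], [-77.06, 257.06], [2.81, 150.46], [-146.56, 146.56]. Speed limits (degrees/s): [147.25, 147.25, 180, 180, 180, 180].

## Interface

Orientations are given as [roll, pitch, yaw] about the fixed x, y, z axes, in that order (R = Rz(yaw) Ry(pitch) Rx(roll)).
In Python, from workcell import * gives the robot as it stands.
- The arm moves only by the tool move_arm, never from a script. Its argument "motion" is a list of rows, each a list of 3 entries, a list of its own where there are three numbers: the finger opening in mm, from 0 to 91.2, then the shift along the world's x, y, z in units of 25 mm (1.0 is 25 mm), then the turn, a rotation vector about the world's x, y, z in units of 4 degrees (1.0 is 4 degrees). In form: [[grip, [x, y, z], [ax, ay, az]], ...]. A call has 1 to 20 rows; each row shifts and turns the commanded pose from where the row before left it; what a row does not reach is not made up. A row lasts 1/12 s, in which the tool goes at most 41.7 mm and 7.16 degrees, less where a joint would pass 70% of its speed; a pose out of reach is approached as far as the arm can. A call with a number of a shift or a turn outside -1 to 1 is refused whole. A call with a gripper value outside its range is refused whole. The fingers move at their own pace and stop on an object; "grip_force" is the grip in N (left out, the last holds). Time passes only in rows, so rows that do not move let the fingers close. It gives the time, the measured TCP pose, the force, the opening and the grip force at its end, in the units of the state.
- state(): the state, without advancing time (a new reading comes with each control period).
- grab_frame(name): name is "scene" or "top" or "wrist"; returns the picture (384x512x3 uint8, blue, green, red); there is no depth.
- camera_info(name): a dict with "fx", "fy", "cx", "cy" (pixels), "k1" (the pictures are not rectified: a ray, as slopes to the right and down, at radius r is drawn at 1 + k1 r^2 times it, then the intrinsics apply), "rvec" (rotation vector, rad) and "tvec" (3), from world to camera coordinates, as OpenCV has them. Camera axes: x right, y down, z forward; pixel columns grow to the right and rows downward; lengths in mm; the calibration is good to about 2 mm. A picture is of the moment at which its call begins: read the wrist's pose just before it. camera_info takes no time and is no camera call; for the wrist camera it gives the pose at the moment of the call.
- job_done(): hands the job in; it is judged then, once.
The state is a dict: "time_s": time; "qpos": joint angles; "qvel": joint speeds; "effort": joint torques, N m; "ee_pos": TCP position; "ee_rot": TCP orientation; "force": force on the tool from outside, world axes, zero at the start; "torque": the same for the moment, N m; "gripper_width": finger opening in mm; "gripper_force": force on a finger pad.
Only numpy, scipy, OpenCV 4.12 (cv2) and the standard library are available. Lean on these libraries where they do the work, as an engineer would, in place of code of your own. Each camera call takes 0.05 s, during which the arm holds its last target. There are 200 camera calls.

## Task

The hub check is finished: take the ring gauge, the steel-handled plug gauge, the setup block with the holes and the small gauge block that lie on the bare plate beside the foam drawer and put them back into it, each lying squarely in the middle of the cut-out shaped for it, right down on the yellow floor. These are precision gauges, so set them down gently rather than dropping them. Leave the blue-handled plug gauge and the brass hub where they are; they are still needed on the plate.

Things in the scene. Friction and masses are not known exactly. Their poses are not given: they have to be found in the camera images.
- ring_gauge: Steel setting ring gauge, a thick knurled ring lying flat: 58 mm outside diameter, 22 mm bore, 18 mm high, about 0.3 kg. Origin: centre of its underside; z is its axis, up. (Room note: the measuring machine's column hangs over the plate at x 0.56 to 0.65, y -0.24 to -0.32 m, with a wider carriage, x 0.54 to 0.66, y -0.17 to -0.38 m, above 0.57 m; keep the arm clear of it.)
- steel_plug_gauge: Plug gauge with a bare steel-coloured hexagonal handle, lying flat along its y axis: 88 mm long over all, handle 14 mm wide (x) and 12 mm high. The handle reaches from y = -19 to y = +31 mm, then a thin measuring plug (do not grip) at either end; grip across x near y = +6 mm, the balance point. About 0.06 kg. Origin: centre of its underside; z up.
- setup_block: Grey setup block with rows of round holes in its top, lying on its broad face: 51 mm (x) by 76 mm (y) by 25 mm high, about 0.62 kg. Grip it across x. Origin: centre of its underside; z up.
- gauge_block: Small plain bright steel gauge block, standing: 9 mm thick (x), 35 mm long (y), 20 mm high, about 0.05 kg. Grip it across x. Origin: centre of its underside; z up.
- foam_ring: The foam tile of the ring gauge: a round cut-out of 72 mm diameter, 7 mm deep with a yellow floor and a black stub of 10 mm diameter in its middle, flush with the tile top, that enters the bore. Black foam tile, 100 (x) by 116 (y) by 28 mm high, at any of the four places in the grey drawer. Origin: centre of its underside, 2 mm above the table; z up. Cut-out centred on it, floor 21 mm above origin.
- foam_plug: The foam tile of the steel plug gauge: a long narrow cut-out, 28 mm (x) by 106 mm (y), 6 mm deep with a yellow floor and a finger scoop 66 (x) by 34 mm (y), as deep, across its middle. Black foam tile, 100 (x) by 116 (y) by 28 mm high, at any of the four places in the grey drawer. Origin: centre of its underside, 2 mm above the table; z up. Cut-out centred on it, floor 22 mm above origin. The gauge lies along y, either way round.
- foam_setup: The foam tile of the setup block: a large rectangular cut-out, 66 mm (x) by 92 mm (y), 10 mm deep with a yellow floor. Black foam tile, 100 (x) by 116 (y) by 28 mm high, at any of the four places in the grey drawer. Origin: centre of its underside, 2 mm above the table; z up. Cut-out centred on it, floor 18 mm above origin. The block's 76 mm side lies along y, either way round.
- foam_block: The foam tile of the gauge block: a small rectangular cut-out, 24 mm (x) by 51 mm (y), 8 mm deep with a yellow floor. Black foam tile, 100 (x) by 116 (y) by 28 mm high, at any of the four places in the grey drawer. Origin: centre of its underside, 2 mm above the table; z up. Cut-out centred on it, floor 20 mm above origin. The block stands in it as it stood on the table, 35 mm side along y, either way round.
- blue_plug_gauge: Plug gauge with a blue hexagonal handle, lying flat along its y axis: 75 mm long, handle 11 mm wide and 9 mm high. Stays where it is. Origin: centre of its underside; z up.
- brass_hub: Brass-yellow turned hub standing on its 32 mm flange, 22 mm high. A workpiece; stays where it is. Origin: centre of its underside; z up.

How it is judged:
By the outcome, as a careful person would: the job done as asked, in the order asked, and still so for the second after the job is handed in, with the robot touching nothing.
It also fails if it takes over 109 s, if anything falls off the work surface, if the arm or the gripper's body presses on something with over 40 N, if the wrist force passes 120 N, or if a joint passes its speed limit or range.

## Working session

There is one attempt and no reset: what is moved stays moved. The work goes in short steps, Python scripts to look and compute and a tool call to move; the robot and the scene stay as the last step left them, time stands still between calls to the robot, and variables do not carry over. Pictures are saved under pics/ and viewed, at most 14 in all, crops included, and the job is handed in when it is done.

Besides the shell and the picture viewer there is one more tool, called after "Call:" by a JSON object that holds its "fn" and its "kwargs". move_arm: Moves the arm, as the interface text tells. Shifts and turns lie within -1 to 1; 1 stands for 25 mm of shift or 4 degrees of turn. Its arguments: {"type":"object","properties":{"motion":{"type":"array","items":{"type":"array"}},"grip_force":{"type":"number"}},"required":["motion"]}

```bash
ls; mkdir -p pics; python3 - <<'E'
from workcell import *
import cv2
for n in("top","scene"):
    f=grab_frame(n);cv2.imwrite(f"pics/{n}0.png",cv2.resize(f,None,fx=1.5,fy=1.5,interpolation=cv2.INTER_CUBIC));cv2.imwrite(f"raw_{n}.png",f)
    print(n,camera_info(n))
print(camera_info("wrist"));print(state())
E
```

```text
pics
top {'fx': 479.22116083613906, 'fy': 479.22116083613906, 'cx': 263.23572565060454, 'cy': 185.9616167690411, 'k1': 0.02547343060774572, 'rvec': array([ 2.16849757, -2.12878235,  0.15594792]), 'tvec': array([ 130.40803283,  574.23227927, 1023.92442926])}
scene {'fx': 387.9039637628175, 'fy': 387.9039637628175, 'cx': 254.38129215354925, 'cy': 199.310081819833, 'k1': 0.009928242302663846, 'rvec': array([ 0.94145458, -2.59463974,  0.92026365]), 'tvec': array([521.19544084, 230.18458254, 921.29141304])}
{'fx': 274.1160467201366, 'fy': 274.1160467201366, 'cx': 249.05520710942076, 'cy': 185.9737863758543, 'k1': -0.058283701395050014, 'rvec': array([-2.40506489,  1.6333756 ,  0.22589053]), 'tvec': array([-572.71802527,  -30.46731193,  390.89394401])}
{'time_s': 0.1, 'qpos': array([-6.94998564e+01,  1.83471488e+01,  8.96973885e+01, -5.45360463e-04,
        7.20428436e+01, -1.14738574e+00]), 'qvel': array([ 0.01236087, -0.07258318, -0.21391655, -0.04435803,  0.03735692,
       -0.03268144]), 'effort': array([ 3.45163198e-04, -4.13332915e+01, -2.32509166e+01,  7.28741800e-02,
        4.22007695e-02, -5.51675953e-05]), 'ee_pos': array([ 211.94879526, -534.04968555,  213.22639566]), 'ee_rot': array([-1.79912626e+02, -1.23130818e-03,  2.16476969e+01]), 'force': array([-0.46001812, -0.49152703, -0.33768676]), 'torque': array([-0.04675009,  0.0075367 ,  0.04635948]), 'gripper_force': 0.0, 'gripper_width': 90.9232252678543}
```

View pics/top0.png

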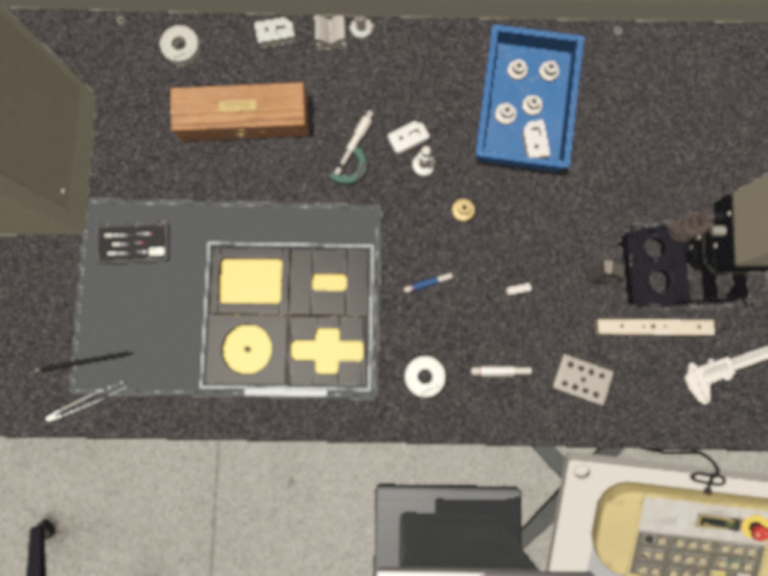

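View pics/scene0.png

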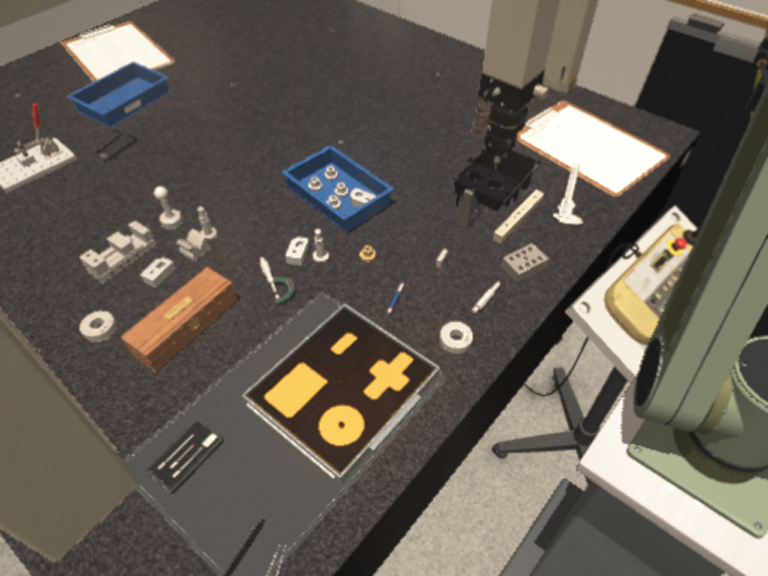

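The top view (1.5x) shows the ring gauge at (425,376), the steel plug at (500,371), the setup block at (583,379) and the gauge block at (518,289). The cut-outs are setup (251,281), block (329,282), ring (247,349) and plug (328,350). The scene view agrees. Next I measure from the top view by masks.

```bash
cat > h.py <<'E'
import numpy as np, cv2
from workcell import *
def pix2w(ci,uv,z):
    uv=np.atleast_2d(np.float64(uv)); d=(uv-[ci['cx'],ci['cy']])/[ci['fx'],ci['fy']]
    p=d.copy()
    for _ in range(10): p=d/(1+ci['k1']*(p**2).sum(1,keepdims=True))
    R=cv2.Rodrigues(ci['rvec'])[0]; c=-R.T@ci['tvec']
    r=np.c_[p,np.ones(len(p))]@R
    return c[:2]+r[:,:2]*((z-c[2])/r[:,2])[:,None]
def w2pix(ci,P):
    R=cv2.Rodrigues(ci['rvec'])[0]; q=np.atleast_2d(P)@R.T+ci['tvec']; p=q[:,:2]/q[:,2:]
    return p*(1+ci['k1']*(p**2).sum(1,keepdims=True))*[ci['fx'],ci['fy']]+[ci['cx'],ci['cy']]
def mask(f,kind):
    h=cv2.cvtColor(f,cv2.COLOR_BGR2HSV); 
    if kind=='y': return cv2.inRange(h,(18,90,120),(35,255,255))
    return cv2.inRange(h,(0,0,kind),(180,90,255))
def blobs(ci,m,z,amin,near=None,rad=80):
    """contours -> world centre, sizes, angle of long side on the plane z"""
    out=[]
    for c in cv2.findContours(m,cv2.RETR_EXTERNAL,cv2.CHAIN_APPROX_NONE)[0]:
        if cv2.contourArea(c)<amin: continue
        w=pix2w(ci,c[:,0],z).astype(np.float32)
        (x,y),(a,b),t=cv2.minAreaRect(w)
        if b>a: a,b,t=b,a,t+90
        t=(t+90)%180-90
        if near is not None and np.hypot(x-near[0],y-near[1])>rad: continue
        out.append((np.round([x,y,a,b,t],1).tolist(),np.round(c[:,0].mean(0),1).tolist()))
    return out
E
python3 - <<'E'
from h import *
for n in("top","scene"):
    ci=camera_info(n); f=cv2.imread(f"raw_{n}.png")
    print(n)
    for b in blobs(ci,mask(f,'y'),23,60): print('Y',b)
    cs={'top':[(425,376,18),(500,371,10),(583,379,25),(518,289,20),(428,283,9),(462,210,15)],'scene':[(456,337,18),(487,297,10),(526,259,25),(442,257,20)]}[n]
    for u,v,z in cs:
        w=pix2w(ci,(u/1.5,v/1.5),z)[0]
        print(np.round(w), [b for b in blobs(ci,mask(f,110),z,25,w,50)])
E
```

```text
top
Y ([230.6, -376.0, 38.9, 24.4, -58.3], [501.7, 349.4])
Y ([254.4, -263.3, 253.6, 110.7, -66.2], [441.9, 340.8])
Y ([465.7, 239.8, 107.0, 64.3, -89.0], [217.7, 233.3])
Y ([466.8, 359.7, 71.2, 71.0, 2.5], [164.0, 232.4])
Y ([568.9, 240.7, 49.8, 25.1, -88.9], [218.8, 187.6])
Y ([567.9, 358.9, 92.8, 68.3, -88.9], [166.5, 186.8])
Y ([684.3, 39.8, 34.3, 33.0, 44.9], [308.0, 140.4])
Y ([841.9, 391.2, 55.8, 17.0, -87.1], [157.8, 70.3])
[430.  94.] [([429.8, 94.3, 62.4, 61.7, -88.9], [282.8, 250.7])]
[440. -19.] [([440.7, -19.3, 92.1, 17.8, -88.9], [333.7, 246.9])]
[ 430. -139.] [([430.6, -138.0, 81.1, 55.8, 71.1], [388.4, 252.6])]
[563. -45.] [([563.9, -44.9, 40.7, 15.6, -77.6], [345.5, 192.2])]
[571.  90.] [([562.9, 121.4, 17.4, 11.3, -62.2], [272.0, 192.0]), ([581.2, 65.7, 27.7, 12.4, -70.4], [295.9, 184.6])]
[684.  40.] []
scene
Y ([463.4, 357.8, 69.1, 64.8, 39.8], [227.1, 283.1])
Y ([565.6, 358.2, 88.7, 61.6, 88.3], [196.6, 259.7])
Y ([464.6, 238.4, 98.3, 64.6, -63.1], [259.2, 250.1])
Y ([567.7, 239.9, 46.9, 20.8, -88.4], [228.5, 228.7])
Y ([233.5, -253.8, 333.4, 100.8, -79.7], [431.1, 184.0])
[424. 100.] [([424.9, 98.4, 69.4, 58.7, -53.6], [303.4, 224.2])]
[436. -19.] [([438.1, -20.2, 93.5, 14.9, 88.6], [323.3, 198.1])]
[ 425. -137.] [([428.2, -138.9, 78.2, 52.5, 72.0], [350.2, 171.9])]
[557. -40.] [([560.2, -39.4, 51.9, 12.4, -73.5], [293.7, 171.5])]
```

Call:
{"fn": "move_arm", "kwargs": {"motion": [[90,[0.4,0.97,0.1],[0,0,0.8]],[90,[0.4,0.97,0.1],[0,0,0.8]],[90,[0.4,0.97,0.1],[0,0,0.8]],[90,[0.4,0.97,0.1],[0,0,0.8]],[90,[0.4,0.97,0.1],[0,0,0.8]],[90,[0.4,0.97,0.1],[0,0,0.8]],[90,[0.4,0.97,0.1],[0,0,0.8]],[90,[0.4,0.97,0.1],[0,0,0.8]],[90,[0.4,0.97,0.1],[0,0,0.8]],[90,[0.4,0.97,0.1],[0,0,0.8]],[90,[0.4,0.97,0.1],[0,0,0.8]]], "grip_force": 20}}

```text
time_s: 1.02
ee_pos: [322.1, -266.3, 241.3]
ee_rot: [-180.0, -0.0, 57.0]
force: [0.2, -0.2, -0.2]
gripper_width: 89.6
gripper_force: 0.0
```

Call:
{"fn": "move_arm", "kwargs": {"motion": [[90,[0.4,0.97,0.1],[0,0,0.8]],[90,[0.4,0.97,0.1],[0,0,0.8]],[90,[0.4,0.97,0.1],[0,0,0.8]],[90,[0.4,0.97,0.1],[0,0,0.8]],[90,[0.4,0.97,0.1],[0,0,0.8]],[90,[0.4,0.97,0.1],[0,0,0.8]],[90,[0.4,0.97,0.1],[0,0,0.8]],[90,[0.4,0.97,0.1],[0,0,0.8]],[90,[0.4,0.97,0.1],[0,0,0.8]],[90,[0.4,0.97,0.1],[0,0,0.8]],[90,[0,0,0],[0,0,0]],[90,[0,0,0],[0,0,0]],[90,[0,0,0],[0,0,0]]]}}

```text
time_s: 2.1
ee_pos: [421.6, -25.5, 266.1]
ee_rot: [-179.9, 0.0, 88.8]
force: [0.0, -0.3, -0.0]
gripper_width: 89.6
gripper_force: 0.0
```

```bash
python3 - <<'E'
from h import *
ci=camera_info("wrist"); f=grab_frame("wrist"); cv2.imwrite("pics/w1.png",cv2.resize(f,None,fx=1.5,fy=1.5)); cv2.imwrite("w1.png",f)
s=state(); print(s['time_s'],s['ee_pos'],s['ee_rot'])
R=cv2.Rodrigues(ci['rvec'])[0]; print('cam',-R.T@ci['tvec'],R)
for n,w,z in [('ring',(430,94),18),('plug',(440,-19),6),('setup',(430,-138),25),('gb',(563,-45),20)]:
    print(n,w2pix(ci,[*w,z]),blobs(ci,mask(f,110),z,60,w,40))
for b in blobs(ci,mask(f,'y'),23,150): print('Y',b)
E
```

```text
2.15 [421.56027737 -25.85200045 266.143522  ] [-1.79949554e+02  2.56915438e-02  8.87849613e+01]
cam [422.79608626  52.1895206  436.91988001] [[ 0.9997864  -0.02058701 -0.00182338]
 [-0.01932566 -0.9624973   0.27060206]
 [-0.00732588 -0.27050902 -0.96268957]]
ring [[253.98015098  79.41194555]] [([429.4, 95.6, 60.9, 60.8, 43.2], [253.5, 78.0])]
plug [[261.33127704 155.41507568]] [([440.5, -17.9, 89.6, 16.4, -88.2], [261.4, 153.8])]
setup [[256.30718694 229.63105138]] []
gb [[340.27845492 171.94310387]] [([562.7, -43.5, 40.0, 12.4, -76.7], [340.1, 170.6])]
Y ([275.0, -258.3, 79.8, 19.0, 86.0], [171.2, 292.4])
Y ([145.6, -191.9, 87.9, 19.7, 79.2], [93.3, 260.4])
Y ([676.6, 39.4, 32.0, 31.6, -43.5], [419.0, 116.3])
```

View pics/w1.png

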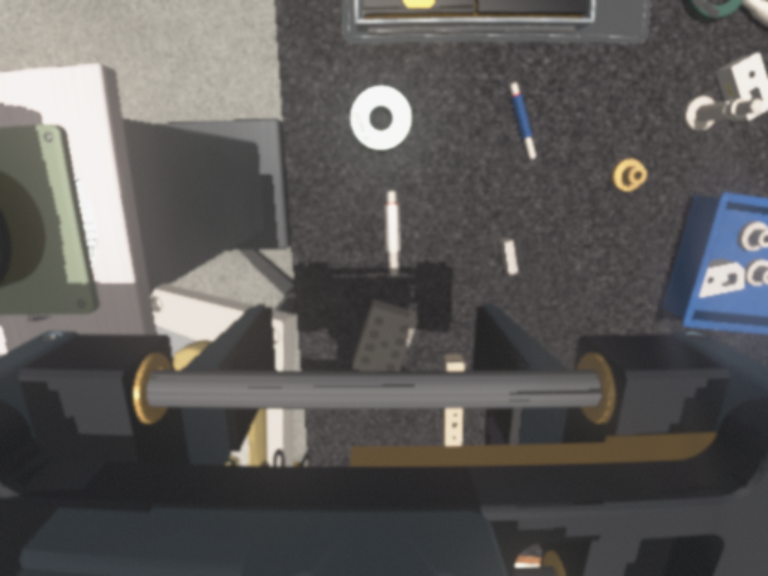

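The wrist view shows the ring at (381,118), the plug at (392,232) and the gauge block at (511,258), within about 1.5 mm of the top-view estimates. Next is the ring.

Call:
{"fn": "move_arm", "kwargs": {"motion": [[90,[0.05,0.8,-0.7],[0,0,0.1]],[90,[0.05,0.8,-0.7],[0,0,0.1]],[90,[0.05,0.8,-0.7],[0,0,0.1]],[90,[0.05,0.8,-0.7],[0,0,0.1]],[90,[0.05,0.8,-0.7],[0,0,0.1]],[90,[0.05,0.8,-0.7],[0,0,0.05]],[90,[0,0,-1],[0,0,0]],[90,[0,0,-1],[0,0,0]],[90,[0,0,-1],[0,0,0]],[90,[0,0,-1],[0,0,0]],[90,[0,0,-1],[0,0,0]],[90,[0,0,-0.5],[0,0,0]],[90,[0,0,-0.5],[0,0,0]],[90,[0,0,0],[0,0,0]],[90,[0,0,0],[0,0,0]]], "grip_force": 25}}

```text
time_s: 3.4
ee_pos: [429.3, 93.8, 11.2]
ee_rot: [-179.9, 0.0, 90.9]
force: [-0.3, -0.3, -0.2]
gripper_width: 89.7
gripper_force: 0.0
```

Call:
{"fn": "move_arm", "kwargs": {"motion": [[90,[0,0.05,-0.08],[0,0,0]],[80,[0,0,0],[0,0,0]],[65,[0,0,0],[0,0,0]],[50,[0,0,0],[0,0,0]],[50,[0,0,0],[0,0,0]],[50,[0,0,0],[0,0,0]],[50,[0,0,0],[0,0,0]],[50,[0,0,0],[0,0,0]],[50,[0,0,0],[0,0,0]],[50,[0,0,0],[0,0,0]],[50,[0,0,0],[0,0,0]]]}}

```text
time_s: 4.32
ee_pos: [429.8, 96.1, 9.7]
ee_rot: [180.0, -0.0, 91.0]
force: [-1.7, 0.1, 4.5]
gripper_width: 56.5
gripper_force: 25.0
```

Call:
{"fn": "move_arm", "kwargs": {"motion": [[50,[0,0,0.3],[0,0,0]],[50,[0,0,0.9],[0,0,0]],[50,[0,0,1],[0,0,0]],[50,[0.1,0.3,1],[0,0,0]],[50,[0.2,0.7,1],[0,0,0]],[50,[0.2,0.7,1],[0,0,0]],[50,[0.2,0.7,1],[0,0,0]],[50,[0.2,0.7,1],[0,0,0]],[50,[0.2,0.7,1],[0,0,0]],[50,[0.2,0.6,1],[0,0,0]],[50,[0.2,0.2,1],[0,0,0]],[50,[0,0,0],[0,0,0]],[50,[0,0,0],[0,0,0]],[50,[0,0,0],[0,0,0]]]}}

```text
time_s: 5.48
ee_pos: [465.7, 210.1, 262.7]
ee_rot: [-179.8, 0.1, 91.0]
force: [0.2, 0.7, -3.4]
gripper_width: 56.4
gripper_force: 25.0
```

```bash
python3 - <<'E'
from h import *
ci=camera_info("wrist"); f=grab_frame("wrist"); cv2.imwrite("pics/w2.png",cv2.resize(f,None,fx=1.5,fy=1.5)); cv2.imwrite("w2.png",f)
s=state(); print(s['time_s'],s['ee_pos'],s['ee_rot'],s['gripper_width'])
for n,w,z in [('ring',(466,359),23),('plug',(465,240),24),('setup',(567,358),20),('gb',(569,240),22)]:
    print(n,w2pix(ci,[*w,z]),blobs(ci,mask(f,'y'),z,60,w,50),blobs(ci,mask(f,'y'),30,60,w,50))
E
```

```text
5.5333 [465.55989105 209.97326285 262.3699398 ] [-1.79751187e+02  1.12269334e-01  9.10196542e+01] 56.50421455551162
ring [[252.47523459  56.54796842]] [([464.6, 359.7, 73.7, 71.9, 1.0], [251.6, 55.1])] [([464.6, 358.5, 72.4, 70.6, 1.0], [251.6, 55.1])]
plug [[250.15320636 142.25515973]] [([465.2, 242.8, 100.8, 70.8, 62.5], [250.0, 140.3])] [([465.1, 243.4, 99.4, 69.8, 62.5], [250.0, 140.3])]
setup [[324.22519621  59.58511709]] [([567.3, 359.3, 93.3, 67.9, 90.0], [324.3, 57.3])] [([564.8, 357.5, 91.1, 66.2, 90.0], [324.3, 57.3])]
gb [[319.46871414 143.53989595]] [([567.6, 241.2, 52.4, 25.1, -89.6], [318.6, 142.5])] [([565.6, 242.1, 51.4, 24.6, -89.6], [318.6, 142.5])]
```

View pics/w2.png

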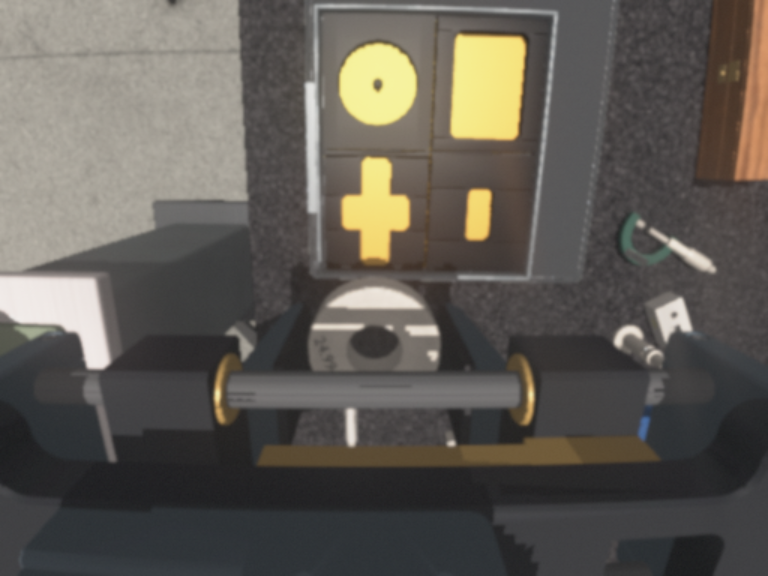

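The tray view shows ring cut-out (377,84), plug cut-out (376,211), setup (489,87) and block (479,215). The held ring is at about (375,342). I check its in-grip offset from its far edge.

```bash
python3 - <<'E'
from h import *
ci=camera_info("wrist"); s=state(); z=s['ee_pos'][2]-9.5+18
f=cv2.imread("w2.png"); g=cv2.cvtColor(f,cv2.COLOR_BGR2GRAY)
print([ (r,int(g[r,250])) for r in range(178,200)])
for c in (235,250,265):
    r=next(r for r in range(180,205) if g[r,c]>110); print(c,r,pix2w(ci,(c,r),z)-s['ee_pos'][:2])
for r in(225,): print([ (c,int(g[r,c])) for c in list(range(203,213))+list(range(288,298))],pix2w(ci,[(207,r),(293,r)],z)-s['ee_pos'][:2])
E
```

```text
[(178, 60), (179, 64), (180, 73), (181, 81), (182, 87), (183, 96), (184, 107), (185, 115), (186, 117), (187, 116), (188, 116), (189, 119), (190, 136), (191, 177), (192, 218), (193, 230), (194, 230), (195, 228), (196, 227), (197, 227), (198, 226), (199, 225)]
235 188 [[-9.85120876 30.67191049]]
250 185 [[-0.64165001 32.76653921]]
265 189 [[ 8.65528873 30.38125783]]
[(203, 44), (204, 51), (205, 70), (206, 91), (207, 106), (208, 110), (209, 108), (210, 106), (211, 107), (212, 107), (288, 114), (289, 114), (290, 115), (291, 113), (292, 103), (293, 82), (294, 57), (295, 45), (296, 40), (297, 41)] [[-27.78961335   5.5501405 ]
 [ 27.4482481    6.64031594]]
```

Call:
{"fn": "move_arm", "kwargs": {"motion": [[50,[0,0.5,-0.3],[0,0,0]],[50,[0,1,-0.7],[0,0,0]],[50,[0,1,-0.8],[0,0,0]],[50,[0,1,-0.8],[0,0,0]],[50,[0,1,-0.8],[0,0,0]],[50,[0,1,-0.8],[0,0,0]],[50,[0,0.46,-0.8],[0,0,0]],[50,[0,0,-0.8],[0,0,0]],[50,[0,0,-0.8],[0,0,0]],[50,[0,0,-0.8],[0,0,0]],[50,[0,0,-0.8],[0,0,0]],[50,[0,0,-0.4],[0,0,0]],[50,[0,0,0],[0,0,0]],[50,[0,0,0],[0,0,0]],[50,[0,0,0],[0,0,0]]]}}

```text
time_s: 6.78
ee_pos: [467.7, 360.5, 50.2]
ee_rot: [179.9, -0.1, 91.0]
force: [0.4, 0.1, -2.5]
gripper_width: 56.3
gripper_force: 25.0
```

Call:
{"fn": "move_arm", "kwargs": {"motion": [[50,[-0.1,-0.05,-0.2],[0,0,0]],[50,[0,0,-0.2],[0,0,0]],[50,[0,0,0],[0,0,0]],[50,[0,0,0],[0,0,0]]]}}

```text
time_s: 7.12
ee_pos: [464.4, 358.6, 39.5]
ee_rot: [-180.0, 0.0, 91.0]
force: [0.4, 0.3, -2.1]
gripper_width: 56.0
gripper_force: 25.0
```

```bash
python3 - <<'E'
from h import *
s=state(); print(s['ee_pos'])
ci=camera_info("wrist"); f=grab_frame("wrist"); cv2.imwrite("w3.png",f)
t=grab_frame("top")[130:290,100:290]; 
cv2.imwrite("pics/c3.png",np.hstack([cv2.resize(f,(512,384)),cv2.resize(t,(287,384*287//456+0)) if 0 else cv2.copyMakeBorder(cv2.resize(t,(285,240)),0,144,0,0,cv2.BORDER_CONSTANT)]))
E
```

```text
[464.44706167 358.63355661  39.47043614]
```

View pics/c3.png

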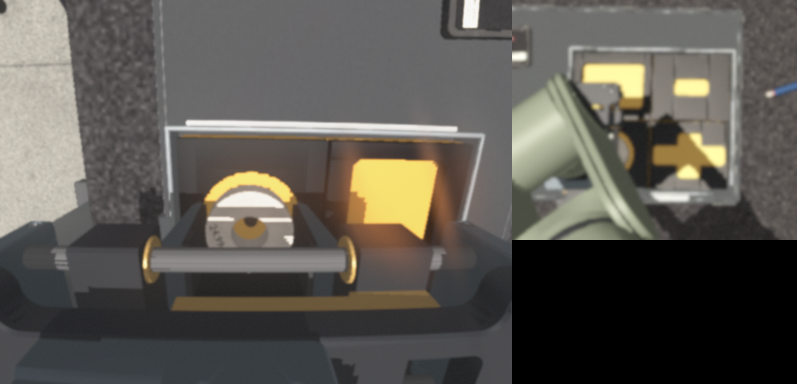

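The wrist view shows the yellow arc around the held ring near (250,185) and the stub in the bore at (250,222). I fit both circles.

```bash
python3 - <<'E'
from h import *
from scipy.optimize import least_squares
ci=camera_info("wrist"); s=state(); f=cv2.imread("w3.png"); m=mask(f,'y'); print(s['ee_pos'])
def fit(p,r): 
    q=least_squares(lambda c:np.hypot(*(p-c[:2]).T)-r,[465,359],loss='soft_l1'); return q.x,np.abs(q.fun).mean()
up=[(c,np.flatnonzero(m[140:240,c])[0]+139.5) for c in range(212,290,3) if m[140:240,c].any()]
for z in(23,30): print('cut',z,fit(pix2w(ci,up,z),36))
lo=[]
for c in range(216,287,3):
    col=m[140:235,c]; k=np.flatnonzero(col)
    e=k[0]
    while e<94 and col[e]: e+=1
    lo.append((c,e+139.5))
z=s['ee_pos'][2]-9.5
for zz in(z+18,z): print('ring',zz,fit(pix2w(ci,lo,zz),29))
h=cv2.cvtColor(f,cv2.COLOR_BGR2HSV)[205:240,228:272]
print(blobs(ci,cv2.copyMakeBorder((h[...,2]<75).astype(np.uint8)*255,205,384-240,228,512-272,cv2.BORDER_CONSTANT),30,8))
E
```

```text
[464.77698454 358.89369707  39.72247674]
cut 23 (array([464.95051264, 358.96233042]), np.float64(0.32747976496692854))
cut 30 (array([464.899406  , 360.37724559]), np.float64(0.2512979265413185))
ring 48.22247673737377 (array([463.94747816, 362.76683685]), np.float64(0.3679635066984212))
ring 30.222476737373768 (array([464.15611483, 358.19361324]), np.float64(0.24521386228604625))
[([464.4, 359.1, 5.2, 2.8, -14.1], [249.5, 222.2])]
```

Call:
{"fn": "move_arm", "kwargs": {"motion": [[50,[0.02,0.06,-0.1],[0,0,0]],[50,[0,0,-0.1],[0,0,0]],[50,[0,0,-0.06],[0,0,0]],[50,[0,0,0],[0,0,0]],[50,[0,0,0],[0,0,0]]]}}

```text
time_s: 7.63
ee_pos: [465.1, 360.3, 32.8]
ee_rot: [-180.0, 0.0, 91.0]
force: [-0.3, 0.5, -2.2]
gripper_width: 56.4
gripper_force: 25.0
```

Call:
{"fn": "move_arm", "kwargs": {"motion": [[50,[0,0,-0.03],[0,0,0]],[50,[0,0,0],[0,0,0]],[50,[0,0,0],[0,0,0]]]}}

```text
time_s: 7.88
ee_pos: [465.1, 360.3, 32.8]
ee_rot: [180.0, -0.0, 91.0]
force: [-1.3, -1.2, 3.7]
gripper_width: 56.3
gripper_force: 25.0
```

Call:
{"fn": "move_arm", "kwargs": {"motion": [[60,[0,0,0],[0,0,0]],[66,[0,0,0],[0,0,0]],[66,[0,0,0],[0,0,0]],[66,[0,0,0],[0,0,0]],[66,[0,0,0.2],[0,0,0]],[66,[0,0,0.6],[0,0,0]],[66,[0,0,1],[0,0,0]],[66,[0,0,1],[0,0,0]],[66,[0,0,1],[0,0,0]],[50,[-0.1,-0.8,1],[0,0,0]],[40,[-0.1,-1,1],[0,0,0]],[40,[-0.1,-1,0.5],[0,0,0]],[40,[-0.1,-1,0],[0,0,0]],[40,[-0.1,-1,0],[0,0,0]]]}}

```text
time_s: 9.05
ee_pos: [453.0, 239.6, 191.4]
ee_rot: [179.8, -0.1, 91.1]
force: [0.3, -0.1, -1.2]
gripper_width: 40.5
gripper_force: 0.0
```

Call:
{"fn": "move_arm", "kwargs": {"motion": [[40,[-0.1,-1,0],[0,0,0]],[40,[-0.1,-1,0],[0,0,0]],[40,[-0.1,-1,0],[0,0,0]],[40,[-0.1,-1,0],[0,0,0]],[40,[-0.1,-1,0],[0,0,0]],[40,[0,-1,0],[0,0,0]],[40,[0,-1,0],[0,0,0]],[40,[0,-1,0],[0,0,0]],[40,[0,0,0],[0,0,0]],[40,[0,0,0],[0,0,0]],[40,[0,0,0],[0,0,0]]]}}

```text
time_s: 9.97
ee_pos: [440.2, 40.6, 190.0]
ee_rot: [180.0, -0.0, 91.0]
force: [-0.8, 0.9, -0.5]
gripper_width: 40.1
gripper_force: 0.0
```

```bash
python3 - <<'E'
from h import *
s=state(); print(s['time_s'],s['ee_pos'],s['ee_rot'],s['gripper_width'])
ci=camera_info("wrist"); f=grab_frame("wrist"); cv2.imwrite("w4.png",f)
t=grab_frame("top");tc=camera_info("top")
uv=w2pix(ci,[440,-18,10])[0].astype(int);print(uv)
m=mask(f,110); print(blobs(ci,m,7,60,(440,-18),50), blobs(tc,mask(t,110),7,25,(440,-18),50))
# width profile
for r in range(uv[1]-60,min(uv[1]+60,384),2):
    k=np.flatnonzero(m[r,uv[0]-20:uv[0]+20]); 
    if len(k): print(r,np.round(pix2w(ci,[(uv[0]-20+k.mean(),r)],7)[0],1),len(k),end=' | ')
y=blobs(tc,mask(t,'y'),23,60,(465,359),30);print('ringcut',y)
k=(slice(205,260),slice(130,200))
crop=cv2.resize(t[200:260,130:250],(600,300),interpolation=cv2.INTER_CUBIC)
wc=f[max(0,uv[1]-60):uv[1]+60,uv[0]-75:uv[0]+75]
cv2.imwrite("pics/c4.png",np.vstack([crop,cv2.resize(wc,(375,300))if 0 else cv2.copyMakeBorder(cv2.resize(wc,(int(280*wc.shape[1]/wc.shape[0]),280)),0,0,0,600-int(280*wc.shape[1]/wc.shape[0]),cv2.BORDER_CONSTANT)]))
E
```

```text
9.9667 [440.21063432  40.60422086 189.97280395] [ 1.79965511e+02 -2.95122841e-02  9.10188972e+01] 40.11679677507929
[248 212]
[([440.5, -18.9, 89.8, 13.9, -89.0], [248.8, 211.0])] []
154 [436.5  62.2] 4 | 156 [444.3  59.7] 3 | 158 [446.8  57.1] 7 | 160 [439.   54.3] 6 | 162 [440.5  51.7] 1 | 164 [442.6  49.1] 2 | 166 [454.7  46.6] 3 | 168 [456.5  44. ] 4 | 172 [419.6  37.9] 3 | 174 [419.6  35.2] 1 | 178 [433.6  30. ] 2 | 180 [428.3  27.1] 2 | 182 [439.   24.6] 6 | 184 [439.8  21.8] 7 | 186 [439.1  19. ] 8 | 188 [439.2  16.2] 10 | 190 [439.9  13.5] 9 | 192 [439.3  10.6] 10 | 194 [439.3   7.8] 10 | 196 [439.4   5. ] 10 | 198 [439.4   2.1] 10 | 200 [439.5  -0.7] 10 | 202 [439.5  -3.6] 10 | 204 [439.6  -6.5] 10 | 206 [439.6  -9.4] 10 | 208 [439.7 -12.3] 10 | 210 [440.4 -15.2] 11 | 212 [440.4 -18.2] 11 | 214 [440.5 -21.1] 11 | 216 [440.6 -24.1] 11 | 218 [440.6 -27. ] 11 | 220 [440.7 -30. ] 11 | 222 [440.7 -33. ] 11 | 224 [440.8 -36.1] 9 | 226 [440.8 -39.1] 7 | 228 [440.9 -42.1] 7 | 230 [440.9 -45.2] 7 | 232 [441.  -48.3] 7 | 234 [441.  -51.4] 7 | 236 [441.1 -54.5] 7 | 238 [441.1 -57.6] 7 | 240 [441.2 -60.7] 7 | 242 [442.  -63.8] 4 | 250 [439.3 -76.6] 40 | 252 [439.4 -79.9] 40 | 254 [439.4 -83.1] 40 | 256 [439.5 -86.4] 40 | 258 [439.5 -89.7] 40 | 260 [439.6 -92.9] 40 | 262 [439.6 -96.3] 40 | 264 [439.7 -99.6] 40 | 266 [ 439.7 -102.9] 40 | 268 [ 439.8 -106.3] 40 | 270 [ 439.8 -109.7] 40 | ringcut [([465.3, 353.5, 72.1, 59.9, -9.4], [168.7, 233.1])]
```

View pics/c4.png

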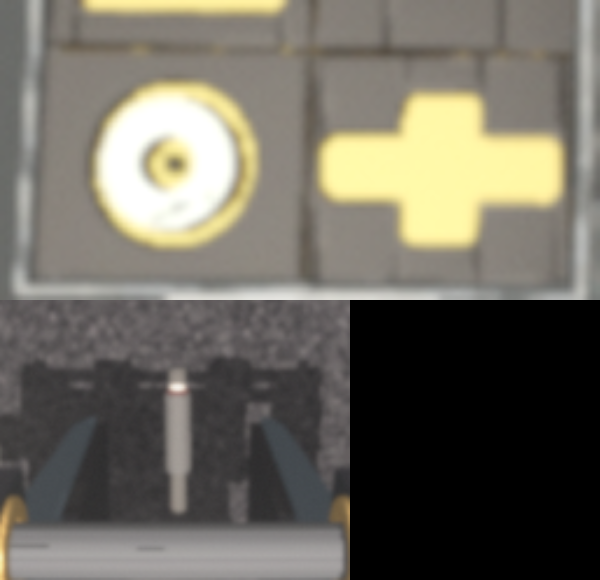

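The crop shows the ring centred in its cut-out. The plug's short end points to +y, its centre is (440.3,-19) and its yaw is 1 degree. I grip at its centre because the finger scoop is centred on the tile.

Call:
{"fn": "move_arm", "kwargs": {"motion": [[40,[0,-0.8,-0.5],[0,0,0]],[40,[0,-0.8,-1],[0,0,0]],[40,[0,-0.76,-1],[0,0,0]],[40,[0,0,-1],[0,0,0]],[40,[0,0,-1],[0,0,0]],[40,[0,0,-1],[0,0,0]],[40,[0,0,-0.8],[0,0,0]],[40,[0,0,-0.4],[0,0,0]],[40,[0,0,-0.2],[0,0,0]],[40,[0,0,0],[0,0,0]],[40,[0,0,0],[0,0,0]],[40,[0,0,0],[0,0,0]]]}}

```text
time_s: 11.07
ee_pos: [441.0, -18.4, 18.0]
ee_rot: [179.9, 0.0, 91.1]
force: [-0.4, -0.7, -0.1]
gripper_width: 39.8
gripper_force: 0.0
```

Call:
{"fn": "move_arm", "kwargs": {"motion": [[40,[-0.03,0,-0.26],[0,0,0]],[40,[0,0,-0.2],[0,0,0]],[40,[0,0,-0.1],[0,0,0]],[40,[0,0,0],[0,0,0]],[30,[0,0,0],[0,0,0]],[20,[0,0,0],[0,0,0]],[8,[0,0,0],[0,0,0]],[8,[0,0,0],[0,0,0]],[8,[0,0,0],[0,0,0]],[8,[0,0,0],[0,0,0]],[8,[0,0,0],[0,0,0]],[8,[0,0,0],[0,0,0]]], "grip_force": 15}}

```text
time_s: 12.07
ee_pos: [439.6, -18.7, 3.4]
ee_rot: [180.0, 0.0, 91.0]
force: [0.1, -0.1, 0.1]
gripper_width: 13.1
gripper_force: 15.0
```

Call:
{"fn": "move_arm", "kwargs": {"motion": [[8,[0,0,0.3],[0,0,0]],[8,[0,0,0.9],[0,0,0]],[8,[0,0.3,1],[0,0,0]],[8,[0.1,0.9,1],[0,0,0]],[8,[0.1,1,0.8],[0,0,0]],[8,[0.1,1,0.5],[0,0,0]],[8,[0.1,1,0],[0,0,0]],[8,[0.1,1,0],[0,0,0]],[8,[0.1,1,0],[0,0,0]],[8,[0.1,1,0],[0,0,0]],[8,[0.1,1,0],[0,0,0]],[8,[0.1,1,0],[0,0,0]],[8,[0.1,0.8,0],[0,0,0]],[8,[0.1,0.4,-0.3],[0,0,0]],[8,[0,0,0],[0,0,0]],[8,[0,0,0],[0,0,0]],[8,[0,0,0],[0,0,0]]]}}

```text
time_s: 13.48
ee_pos: [466.2, 240.0, 107.9]
ee_rot: [-179.9, 0.1, 91.0]
force: [-0.3, 0.0, -0.1]
gripper_width: 13.5
gripper_force: 15.0
```

```bash
python3 - <<'E'
from h import *
s=state(); print(s['time_s'],s['ee_pos'],s['ee_rot'],s['gripper_width'])
ci=camera_info("wrist"); f=grab_frame("wrist"); cv2.imwrite("w5.png",f); cv2.imwrite("pics/w5.png",cv2.resize(f[60:330,120:420],None,fx=2,fy=2))
t=grab_frame("top");cv2.imwrite("t5.png",t)
m=mask(f,'y')
for c in cv2.findContours(m,cv2.RETR_EXTERNAL,cv2.CHAIN_APPROX_NONE)[0]:
    if cv2.contourArea(c)<100: continue
    print(cv2.boundingRect(c)); w=pix2w(ci,c[:,0],30); print('  z30',w.min(0),w.max(0)); w=pix2w(ci,c[:,0],24); print('  z24',w.min(0),w.max(0))
E
```

```text
13.4833 [466.24013893 240.04529757 107.85947225] [-1.79918836e+02  6.84657628e-02  9.10157851e+01] 13.501412660318287
(215, 240, 6, 44)
  z30 [431.35046378 140.67552088] [436.5336263  191.07071361]
  z24 [430.54845107 136.39992638] [435.8566728  188.01105311]
(340, 168, 27, 49)
  z30 [554.14002412 218.92041524] [576.06053558 267.19549615]
  z24 [556.30067496 216.53271167] [578.75008399 265.97257256]
(214, 135, 71, 72)
  z30 [432.2200698  228.24702336] [498.0809719  295.48549366]
  z24 [431.43903892 226.08435196] [498.88903128 294.94515046]
(209, 17, 84, 86)
  z30 [429.45908117 323.80637071] [499.70505079 391.85551313]
  z24 [428.61143322 323.94935294] [500.55229591 393.64038343]
(328, 6, 80, 113)
  z30 [532.12971276 313.27707665] [595.39504424 402.45770187]
  z24 [533.75929933 313.16600832] [598.55109522 404.49838152]
```

View pics/w5.png

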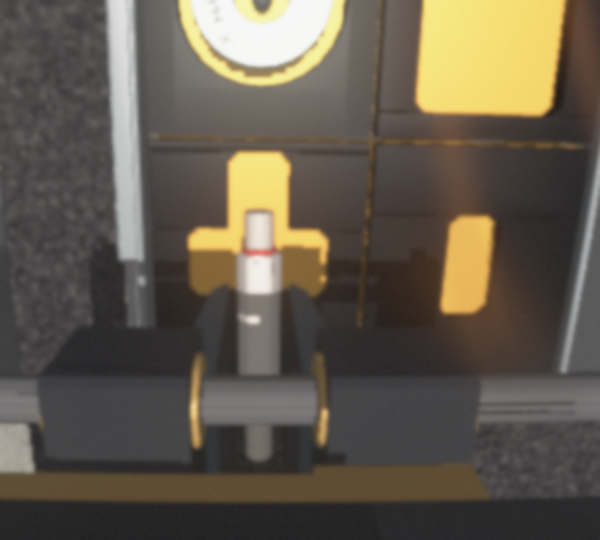

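The view shows the cut-out's upper end at about (260,155) in the crop, the gauge tip at (260,212) and the scoop spanning columns 188–328. I go lower and compare at nearly equal heights.

Call:
{"fn": "move_arm", "kwargs": {"motion": [[8,[-0.04,0.05,-0.8],[0,0,0]],[8,[0,0,-0.9],[0,0,0]],[8,[0,0,-0.6],[0,0,0]],[8,[0,0,-0.2],[0,0,0]],[8,[0,0,0],[0,0,0]],[8,[0,0,0],[0,0,0]],[8,[0,0,0],[0,0,0]]]}}

```text
time_s: 14.17
ee_pos: [466.8, 242.7, 46.9]
ee_rot: [179.9, -0.1, 91.0]
force: [-0.8, 1.1, -1.0]
gripper_width: 13.2
gripper_force: 15.0
```

```bash
python3 - <<'E'
from h import *
s=state(); print(s['time_s'],s['ee_pos'],s['ee_rot'],s['gripper_width'])
ci=camera_info("wrist"); f=grab_frame("wrist"); cv2.imwrite("w6.png",f); cv2.imwrite("pics/w6.png",cv2.resize(f[100:260,170:330],None,fx=3.5,fy=3.5,interpolation=cv2.INTER_CUBIC))
m=mask(f,'y')
for c in cv2.findContours(m,cv2.RETR_EXTERNAL,cv2.CHAIN_APPROX_NONE)[0]:
    if cv2.contourArea(c)<100: continue
    print(cv2.boundingRect(c)); 
    for z in(30,24): w=pix2w(ci,c[:,0],z); print('  ',z,w.min(0),w.max(0))
h=cv2.cvtColor(f,cv2.COLOR_BGR2HSV)
print([(r,h[r,250].tolist()) for r in range(110,190,2)])
print(w2pix(ci,[[465,y,z] for y,z in [(295,30),(285,s['ee_pos'][2]+2),(259,30)]]))
E
```

```text
14.1667 [466.77341028 242.66091962  46.85611412] [ 1.79876260e+02 -5.42751333e-02  9.10206769e+01] 13.207342138984705
(279, 240, 6, 42)
   30 [489.02795948 189.68004074] [494.00147648 225.69358256]
   24 [489.81165255 185.51207058] [494.94407592 222.6762632 ]
(364, 187, 34, 59)
   30 [554.33900599 222.09889857] [575.16271495 268.62345396]
   24 [557.20941987 218.96672724] [578.69845683 266.9777656 ]
(205, 147, 86, 76)
   30 [433.77096591 239.50130455] [495.90370399 295.50388475]
   24 [432.78917021 236.92514885] [496.90708055 294.71703969]
(195, 2, 111, 103)
   30 [429.7744526  323.74061618] [499.45683541 384.77873493]
   24 [428.66496629 323.8559489 ] [500.57373631 386.84426628]
(351, 0, 103, 124)
   30 [532.62721021 313.575379  ] [593.4510739  392.44039211]
   24 [534.80392129 313.36592728] [597.57113805 394.75071727]
[(110, [18, 27, 112]), (112, [18, 28, 108]), (114, [20, 29, 107]), (116, [18, 29, 105]), (118, [15, 29, 104]), (120, [14, 27, 103]), (122, [15, 30, 102]), (124, [14, 33, 100]), (126, [14, 34, 97]), (128, [11, 36, 98]), (130, [13, 37, 96]), (132, [13, 38, 95]), (134, [13, 43, 94]), (136, [13, 52, 94]), (138, [16, 101, 106]), (140, [16, 107, 95]), (142, [11, 54, 90]), (144, [11, 54, 89]), (146, [15, 90, 94]), (148, [19, 144, 222]), (150, [25, 126, 246]), (152, [25, 126, 246]), (154, [25, 126, 246]), (156, [24, 130, 246]), (158, [25, 129, 245]), (160, [24, 131, 245]), (162, [24, 132, 244]), (164, [17, 123, 210]), (166, [15, 40, 180]), (168, [16, 21, 233]), (170, [17, 19, 237]), (172, [17, 19, 237]), (174, [17, 19, 237]), (176, [17, 19, 236]), (178, [17, 20, 235]), (180, [17, 20, 234]), (182, [17, 22, 233]), (184, [9, 56, 219]), (186, [2, 136, 228]), (188, [8, 34, 238])]
[[248.7734692  147.53672189]
 [248.50960311 167.45379231]
 [247.91128462 197.54055154]]
```

View pics/w6.png

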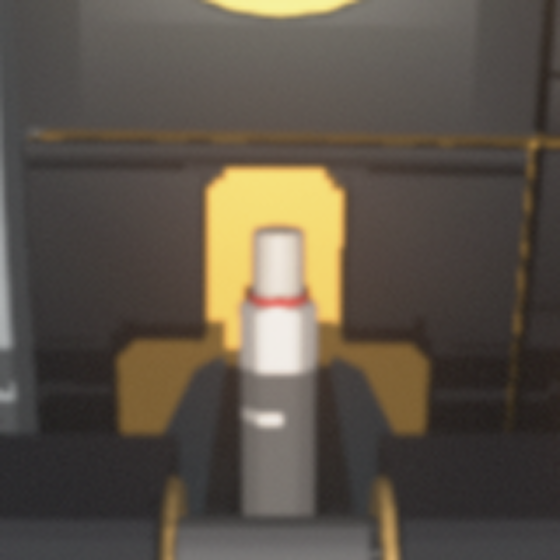

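Call:
{"fn": "move_arm", "kwargs": {"motion": [[8,[-0.07,0,-0.3],[0,0,0]],[8,[0,0,-0.2],[0,0,0]],[8,[0,0,-0.1],[0,0,0]],[8,[0,0,0],[0,0,0]],[8,[0,0,0],[0,0,0]]]}}

```text
time_s: 14.63
ee_pos: [464.0, 242.5, 30.5]
ee_rot: [-180.0, 0.0, 91.1]
force: [-0.8, 0.4, -1.1]
gripper_width: 13.3
gripper_force: 15.0
```

Call:
{"fn": "move_arm", "kwargs": {"motion": [[8,[0,0,-0.06],[0,0,0]],[8,[0,0,0],[0,0,0]],[8,[0,0,0],[0,0,0]]]}}

```text
time_s: 14.88
ee_pos: [464.5, 242.7, 29.4]
ee_rot: [179.9, -0.0, 91.0]
force: [0.3, -0.1, 0.5]
gripper_width: 13.3
gripper_force: 15.7
```

Call:
{"fn": "move_arm", "kwargs": {"motion": [[8,[0.02,0,-0.04],[0,0,0]],[8,[0,0,-0.03],[0,0,0]],[8,[0,0,0],[0,0,0]],[8,[0,0,0],[0,0,0]]]}}

```text
time_s: 15.22
ee_pos: [465.1, 242.7, 27.7]
ee_rot: [179.9, -0.0, 91.0]
force: [1.2, 0.2, 1.5]
gripper_width: 13.1
gripper_force: 16.7
```

Call:
{"fn": "move_arm", "kwargs": {"motion": [[16,[0,0,0],[0,0,0]],[24,[0,0,0],[0,0,0]],[24,[0,0,0],[0,0,0]],[24,[0,0,0],[0,0,0]],[24,[0,0,0.2],[0,0,0]],[24,[0,0,0.6],[0,0,0]],[24,[0,0,1],[0,0,0]],[24,[0,0,1],[0,0,0]],[40,[0,-0.3,1],[0,0,0]],[60,[-0.1,-0.8,1],[0,0,0]],[80,[-0.1,-1,1],[0,0,-0.5]],[80,[-0.2,-1,0.7],[0,0,-0.5]],[80,[-0.2,-1,0],[0,0,-0.5]],[80,[-0.1,-1,0],[0,0,-0.5]],[80,[-0.1,-1,0],[0,0,-0.5]],[80,[-0.1,-1,0],[0,0,-0.5]],[80,[-0.1,-1,0],[0,0,-0.5]],[80,[-0.1,-1,0],[0,0,-0.5]],[80,[-0.1,-1,0],[0,0,-0.5]]]}}

```text
time_s: 16.8
ee_pos: [433.1, -10.8, 189.5]
ee_rot: [-179.9, 0.0, 73.0]
force: [0.8, -1.3, 0.1]
gripper_width: 79.7
gripper_force: 0.0
```

Call:
{"fn": "move_arm", "kwargs": {"motion": [[80,[-0.1,-1,0],[0,0,-0.5]],[80,[-0.1,-1,0],[0,0,0]],[80,[0,-0.8,0],[0,0,0]],[80,[0,0,0],[0,0,0]],[80,[0,0,0],[0,0,0]],[80,[0,0,0],[0,0,0]]]}}

```text
time_s: 17.3
ee_pos: [429.0, -79.2, 189.6]
ee_rot: [-179.9, -0.0, 71.0]
force: [0.1, -0.8, -0.0]
gripper_width: 80.4
gripper_force: 0.0
```

```bash
python3 - <<'E'
from h import *
s=state(); print(s['time_s'],s['ee_pos'],s['ee_rot'],s['gripper_width'])
ci=camera_info("wrist"); f=grab_frame("wrist"); cv2.imwrite("w7.png",f)
t=grab_frame("top")
print(w2pix(ci,[430,-137,25]))
for th in(70,85,100,110,130): print(th,blobs(ci,mask(f,th),25,400,(430,-137),30))
cv2.imwrite("pics/c7.png",np.hstack([cv2.resize(t[205:260,195:250],(420,420),interpolation=cv2.INTER_CUBIC),cv2.resize(f[110:300,160:320],(354,420))]))
E
```

```text
17.3 [428.9828366  -79.24055694 189.64671013] [-1.79907558e+02 -3.00908324e-02  7.10351610e+01] 80.36063134263254
[[265.26737581 213.61299889]]
70 []
85 []
100 []
110 [([431.2, -136.2, 77.0, 52.3, 73.0], [265.0, 211.9])]
130 []
```

View pics/c7.png

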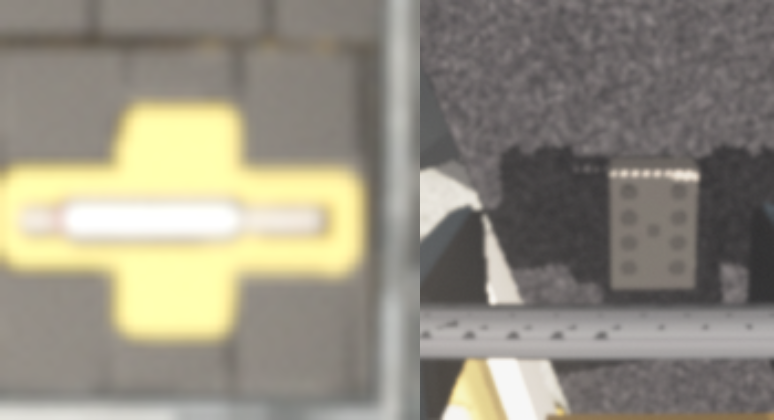

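The plug is centred to about 1.5 mm and lies flat in its cut-out. The setup block is at (431,-136.5) with its long side at about 71.5 degrees. I take it next.

Call:
{"fn": "move_arm", "kwargs": {"motion": [[80,[0.03,-0.8,-0.5],[0,0,0.12]],[80,[0.03,-0.8,-1],[0,0,0]],[80,[0,-0.7,-1],[0,0,0]],[80,[0,0,-1],[0,0,0]],[80,[0,0,-1],[0,0,0]],[80,[0,0,-1],[0,0,0]],[80,[0,0,-0.9],[0,0,0]],[80,[0,0,-0.5],[0,0,0]],[80,[0,0,-0.2],[0,0,0]],[80,[0,0,0],[0,0,0]],[80,[0,0,0],[0,0,0]]], "grip_force": 35}}

```text
time_s: 18.32
ee_pos: [431.7, -137.1, 12.9]
ee_rot: [180.0, -0.0, 71.6]
force: [-0.1, 0.7, 0.1]
gripper_width: 80.2
gripper_force: 0.0
```

Call:
{"fn": "move_arm", "kwargs": {"motion": [[70,[0,0,0],[0,0,0]],[58,[0,0,0],[0,0,0]],[44,[0,0,0],[0,0,0]],[44,[0,0,0],[0,0,0]],[44,[0,0,0],[0,0,0]],[44,[0,0,0],[0,0,0]],[44,[0,0,0],[0,0,0]],[44,[0,0,0],[0,0,0]],[44,[0,0,0.2],[0,0,0]],[44,[0,0,0.6],[0,0,0]],[44,[0,0,1],[0,0,0]],[44,[0,0,1],[0,0,0]],[44,[0,0,1],[0,0,0]],[44,[0,0,0.5],[0,0,0]]]}}

```text
time_s: 19.48
ee_pos: [431.7, -137.7, 122.0]
ee_rot: [179.8, 0.0, 71.5]
force: [0.8, -0.5, -5.4]
gripper_width: 50.5
gripper_force: 35.0
```

Call:
{"fn": "move_arm", "kwargs": {"motion": [[44,[0.1,0.5,0.2],[0,0,0]],[44,[0.3,1,0.2],[0,0,0.3]],[44,[0.3,1,0],[0,0,0.3]],[44,[0.3,1,0],[0,0,0.3]],[44,[0.3,1,0],[0,0,0.3]],[44,[0.3,1,0],[0,0,0.3]],[44,[0.3,1,0],[0,0,0.3]],[44,[0.3,1,0],[0,0,0.3]],[44,[0.3,1,0],[0,0,0.3]],[44,[0.3,1,0],[0,0,0.3]],[44,[0.3,1,0],[0,0,0.3]],[44,[0.3,1,0],[0,0,0.3]],[44,[0.3,1,0],[0,0,0.3]],[44,[0.3,1,0],[0,0,0.3]],[44,[0.3,1,0],[0,0,0.3]],[44,[0.3,1,0],[0,0,0.3]],[44,[0.3,1,0],[0,0,0.3]],[44,[0.3,1,0],[0,0,0.1]],[44,[0.2,1,0],[0,0,0]],[44,[0,1,0],[0,0,0]]]}}

```text
time_s: 21.15
ee_pos: [566.2, 350.7, 128.0]
ee_rot: [-179.9, 0.1, 91.1]
force: [1.9, -0.6, -6.0]
gripper_width: 50.5
gripper_force: 35.0
```

Call:
{"fn": "move_arm", "kwargs": {"motion": [[44,[0,0.3,-0.5],[0,0,0]],[44,[0,0,-0.8],[0,0,0]],[44,[0,0,-0.8],[0,0,0]],[44,[0,0,0],[0,0,0]],[44,[0,0,0],[0,0,0]],[44,[0,0,0],[0,0,0]]]}}

```text
time_s: 21.65
ee_pos: [566.4, 357.4, 77.7]
ee_rot: [180.0, -0.0, 91.1]
force: [-0.4, -0.1, -5.6]
gripper_width: 50.4
gripper_force: 35.0
```

```bash
python3 - <<'E'
from h import *
s=state(); print(s['time_s'],s['ee_pos'],s['ee_rot'],s['gripper_width'])
ci=camera_info("wrist"); f=grab_frame("wrist"); cv2.imwrite("w8.png",f); cv2.imwrite("pics/w8.png",cv2.resize(f[90:290,130:380],None,fx=3,fy=3,interpolation=cv2.INTER_CUBIC))
m=mask(f,'y')
for c in cv2.findContours(m,cv2.RETR_EXTERNAL,cv2.CHAIN_APPROX_NONE)[0]:
    if cv2.contourArea(c)<100: continue
    print(cv2.boundingRect(c)); 
    for z in(30,20): w=pix2w(ci,c[:,0],z); print('  ',z,w.min(0),w.max(0))
E
```

```text
21.65 [566.38749372 357.36998432  77.67217209] [ 1.79986838e+02 -1.38224616e-03  9.11065317e+01] 50.37753171449845
(163, 292, 264, 19)
   30 [484.57223553 249.4195558 ] [741.99973755 271.29758322]
   20 [480.92290037 240.92865028] [750.12866782 263.80767881]
(334, 237, 12, 46)
   30 [641.27717499 282.34569391] [655.03855461 328.52223674]
   20 [644.7976735  275.36128164] [659.18868741 323.650573  ]
(152, 237, 16, 46)
   30 [477.59275625 278.98668975] [493.74396563 325.56766217]
   20 [473.62408396 271.84859055] [490.51427122 320.56081567]
(119, 191, 21, 20)
   30 [455.2082222  350.32836478] [472.05477735 367.30790133]
   20 [450.21537425 346.45441249] [467.83272193 364.21082597]
(96, 157, 77, 66)
   30 [437.1025877  339.79658796] [500.29213677 396.30774146]
   20 [431.28133964 335.44076771] [497.36204555 394.53751662]
(211, 146, 81, 28)
   30 [534.11934886 385.34648287] [598.85084874 406.75822518]
   20 [532.73697838 383.07473969] [600.43018507 405.46614883]
```

View pics/w8.png

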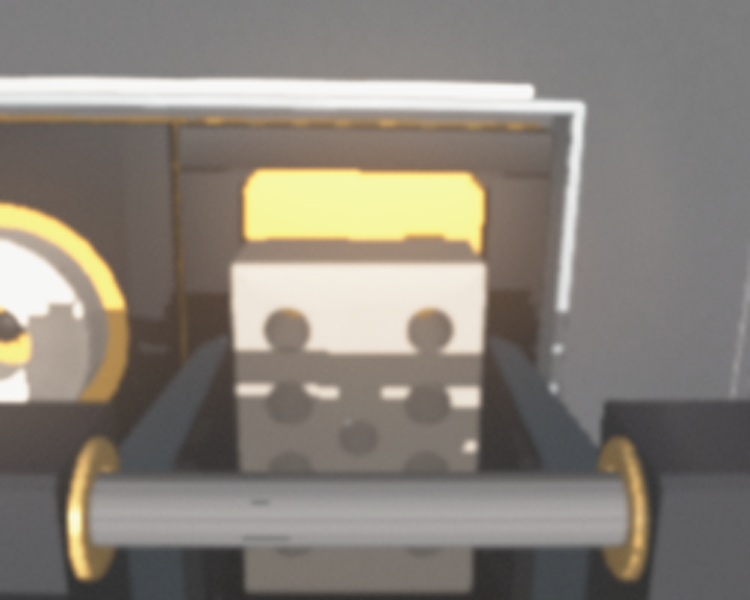

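Cut-out: upper edge at crop row 170, columns 243–485. The block's front face runs from row 240 (bottom edge) to 263 (top edge).

```bash
python3 - <<'E'
from h import *
s=state(); ci=camera_info("wrist"); print(s['ee_pos'])
for r,z in((240,64.8),(263,89.8)): print(pix2w(ci,[(130+232/3,90+r/3),(130+360/3,90+r/3),(130+487/3,90+r/3)],z))
E
```

```text
[566.87569322 357.65444595  78.5331387 ]
[[536.75462955 394.40883702]
 [566.1559938  394.94508542]
 [595.34060499 395.50891449]]
[[540.41999058 395.21228426]
 [566.03446519 395.68507239]
 [591.46043999 396.16876869]]
```

Call:
{"fn": "move_arm", "kwargs": {"motion": [[44,[0.02,0.13,-0.5],[0,0,0]],[44,[0,0,-0.5],[0,0,0]],[44,[0,0,-0.4],[0,0,0]],[44,[0,0,-0.2],[0,0,0]],[44,[0,0,0],[0,0,0]],[44,[0,0,0],[0,0,0]],[44,[0,0,0],[0,0,0]]]}}

```text
time_s: 22.28
ee_pos: [567.0, 361.0, 37.8]
ee_rot: [180.0, -0.0, 91.1]
force: [-0.1, 0.6, -6.3]
gripper_width: 50.6
gripper_force: 35.0
```

Call:
{"fn": "move_arm", "kwargs": {"motion": [[44,[0,0,-0.12],[0,0,0]],[44,[0,0,-0.04],[0,0,0]],[44,[0,0,0],[0,0,0]],[44,[0,0,0],[0,0,0]]]}}

```text
time_s: 22.62
ee_pos: [566.6, 360.8, 33.6]
ee_rot: [180.0, -0.0, 91.1]
force: [-0.0, -0.9, -5.5]
gripper_width: 50.6
gripper_force: 35.0
```

Call:
{"fn": "move_arm", "kwargs": {"motion": [[44,[0,0,-0.03],[0,0,0]],[44,[0,0,0],[0,0,0]],[44,[0,0,0],[0,0,0]]]}}

```text
time_s: 22.87
ee_pos: [566.8, 360.9, 33.0]
ee_rot: [180.0, -0.0, 91.1]
force: [-0.6, 0.6, -5.4]
gripper_width: 50.5
gripper_force: 35.0
```

Call:
{"fn": "move_arm", "kwargs": {"motion": [[44,[0,0,-0.02],[0,0,0]],[44,[0,0,-0.02],[0,0,0]],[44,[0,0,0],[0,0,0]],[44,[0,0,0],[0,0,0]]]}}

```text
time_s: 23.2
ee_pos: [566.8, 360.9, 32.9]
ee_rot: [179.9, -0.0, 91.1]
force: [-2.1, -0.9, 4.5]
gripper_width: 50.8
gripper_force: 35.0
```

Call:
{"fn": "move_arm", "kwargs": {"motion": [[54,[0,0,0],[0,0,0]],[60,[0,0,0],[0,0,0]],[60,[0,0,0],[0,0,0]],[60,[0,0,0],[0,0,0]],[60,[0,0,0.2],[0,0,0]],[60,[0,0,0.6],[0,0,0]],[60,[0,0,1],[0,0,0]],[60,[0,0,1],[0,0,0]],[50,[0,-0.4,1],[0,0,0]],[40,[0,-0.8,1],[0,0,0]],[40,[0,-1,1],[0,0,0.3]],[40,[0,-1,0.5],[0,0,0.3]],[40,[0,-1,0],[0,0,0.3]],[40,[0,-1,0],[0,0,0.3]],[40,[0,-1,0],[0,0,0.3]],[40,[0,-1,0],[0,0,0.3]],[40,[0,-1,0],[0,0,0.3]],[40,[0,-1,0],[0,0,0.3]],[40,[0,-1,0],[0,0,0.3]]]}}

```text
time_s: 24.78
ee_pos: [566.6, 104.6, 189.7]
ee_rot: [180.0, 0.0, 102.0]
force: [-0.2, -0.1, -0.0]
gripper_width: 40.0
gripper_force: 0.0
```

Call:
{"fn": "move_arm", "kwargs": {"motion": [[40,[-0.1,-1,0],[0,0,0.15]],[40,[-0.1,-1,0],[0,0,0]],[40,[0,-1,0],[0,0,0]],[40,[0,-0.7,0],[0,0,0]],[40,[0,0,0],[0,0,0]],[40,[0,0,0],[0,0,0]],[40,[0,0,0],[0,0,0]]]}}

```text
time_s: 25.37
ee_pos: [561.7, 13.9, 189.4]
ee_rot: [180.0, -0.0, 102.5]
force: [0.4, 0.4, 0.4]
gripper_width: 39.9
gripper_force: 0.0
```

```bash
python3 - <<'E'
from h import *
s=state(); print(s['time_s'],s['ee_pos'],s['ee_rot'],s['gripper_width'])
ci=camera_info("wrist"); f=grab_frame("wrist"); cv2.imwrite("w9.png",f)
t=grab_frame("top")
u,v=w2pix(ci,[563,-44,20])[0].astype(int); print(u,v)
for th in(110,130,160): print(th,blobs(ci,mask(f,th),20,100,(563,-44),25))
cv2.imwrite("pics/c9.png",np.hstack([cv2.resize(t[160:220,135:195],(420,420),interpolation=cv2.INTER_CUBIC),cv2.resize(f[v-40:v+40,u-35:u+35],(368,420),interpolation=cv2.INTER_CUBIC)]))
E
```

```text
25.3667 [561.70124458  13.93477548 189.40335303] [ 1.79966988e+02 -3.32310002e-02  1.02524977e+02] 39.93688703565108
240 214
110 [([562.6, -41.6, 41.1, 8.1, -77.8], [241.0, 212.5])]
130 [([562.6, -41.6, 38.3, 8.1, -77.8], [241.0, 213.0])]
160 []
```

View pics/c9.png

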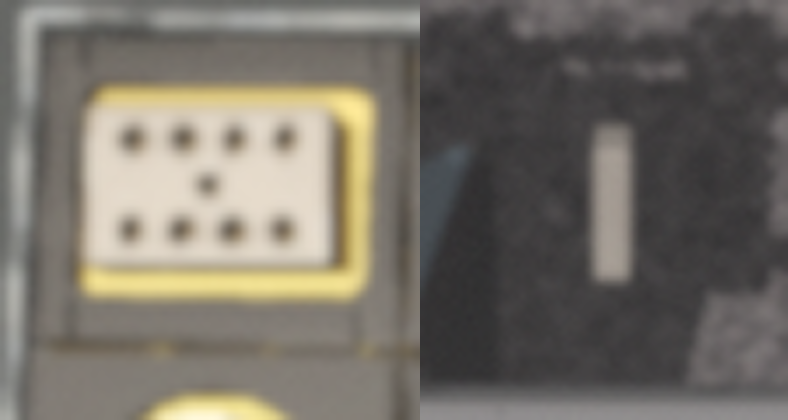

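```bash
python3 - <<'E'
from h import *
s=state(); ci=camera_info("wrist"); print(s['ee_pos'])
print(pix2w(ci,[(241.5,202.2),(241.2,215),(241,227.9)],20))
tc=camera_info("top"); R=cv2.Rodrigues(tc['rvec'])[0]; print('cam',-R.T@tc['tvec'])
e=lambda l,r,t,b,z: pix2w(tc,[(135+(l+r)/14,160+(t+b)/14)],z)
print('block',e(88,330,105,268,45),'cut',e(80,375,88,298,30),'edges',pix2w(tc,[(135+228/7,160+88/7),(135+228/7,160+298/7),(135+80/7,160+193/7),(135+375/7,160+193/7)],30),pix2w(tc,[(135+209/7,160+105/7),(135+209/7,160+268/7)],45))
E
```

```text
[561.66638268  14.33243315 189.30046689]
[[560.1709404  -26.63264103]
 [563.56039616 -44.29305222]
 [567.20860986 -62.5830854 ]]
cam [ 420.65221081  142.29927182 1094.51945492]
block [[565.51147793 358.14687219]] cut [[565.59403706 355.233367  ]] edges [[599.63678082 356.65269126]
 [531.86132117 353.49864947]
 [564.71467268 402.23051847]
 [566.47522781 308.15756812]] [[591.5464326  359.37556493]
 [539.65706787 356.92022636]]
```

The setup block sits flat, about 1–2 mm off centre at most. The gauge block's top face is centred at (563.5,-44.3).

Call:
{"fn": "move_arm", "kwargs": {"motion": [[40,[0.07,-0.8,-0.5],[0,0,0]],[40,[0,-0.8,-1],[0,0,0]],[40,[0,-0.74,-1],[0,0,0]],[40,[0,0,-1],[0,0,0]],[40,[0,0,-1],[0,0,0]],[40,[0,0,-1],[0,0,0]],[40,[0,0,-0.9],[0,0,0]],[40,[0,0,-0.5],[0,0,0]],[40,[0,0,-0.2],[0,0,0]],[40,[0,0,0],[0,0,0]],[40,[0,0,0],[0,0,0]]], "grip_force": 15}}

```text
time_s: 26.38
ee_pos: [564.0, -44.7, 12.2]
ee_rot: [179.9, 0.0, 102.6]
force: [0.6, 0.0, -0.1]
gripper_width: 40.3
gripper_force: 0.0
```

Call:
{"fn": "move_arm", "kwargs": {"motion": [[30,[0,0,-0.08],[0,0,0]],[20,[0,0,0],[0,0,0]],[10,[0,0,0],[0,0,0]],[4,[0,0,0],[0,0,0]],[4,[0,0,0],[0,0,0]],[4,[0,0,0],[0,0,0]],[4,[0,0,0],[0,0,0]],[4,[0,0,0],[0,0,0]],[4,[0,0,0],[0,0,0]]]}}

```text
time_s: 27.13
ee_pos: [563.6, -45.3, 10.1]
ee_rot: [180.0, 0.0, 102.5]
force: [-0.9, -0.1, 4.4]
gripper_width: 9.3
gripper_force: 15.0
```

Call:
{"fn": "move_arm", "kwargs": {"motion": [[4,[0,0,0.3],[0,0,0]],[4,[0,0,0.9],[0,0,0]],[4,[0,0.3,1],[0,0,0]],[4,[0,0.8,0.8],[0,0,-0.2]],[4,[0,1,0],[0,0,-0.3]],[4,[0,1,0],[0,0,-0.3]],[4,[0,1,0],[0,0,-0.3]],[4,[0,1,0],[0,0,-0.3]],[4,[0,1,0],[0,0,-0.3]],[4,[0,1,0],[0,0,-0.3]],[4,[0,1,0],[0,0,-0.3]],[4,[0.05,1,0],[0,0,-0.3]],[4,[0.05,1,0],[0,0,-0.27]],[4,[0.04,0.9,-0.2],[0,0,0]],[4,[0,0.45,-0.5],[0,0,0]],[4,[0,0,-0.3],[0,0,0]],[4,[0,0,0],[0,0,0]],[4,[0,0,0],[0,0,0]],[4,[0,0,0],[0,0,0]]]}}

```text
time_s: 28.72
ee_pos: [566.8, 239.7, 59.6]
ee_rot: [-180.0, 0.0, 91.0]
force: [-0.1, 0.1, -0.4]
gripper_width: 9.0
gripper_force: 15.0
```

```bash
python3 - <<'E'
from h import *
s=state(); print(s['time_s'],s['ee_pos'],s['ee_rot'],s['gripper_width'])
ci=camera_info("wrist"); f=grab_frame("wrist"); cv2.imwrite("w10.png",f); cv2.imwrite("pics/w10.png",cv2.resize(f[100:260,170:330],None,fx=3.5,fy=3.5,interpolation=cv2.INTER_CUBIC))
m=mask(f,'y')
for c in cv2.findContours(m,cv2.RETR_EXTERNAL,cv2.CHAIN_APPROX_NONE)[0]:
    if cv2.contourArea(c)<60: continue
    print(cv2.boundingRect(c)); 
    for z in(30,22): w=pix2w(ci,c[:,0],z); print('  ',z,w.min(0),w.max(0))
E
```

```text
28.7167 [566.81111657 239.67091937  59.58547325] [-1.79966683e+02  3.48509839e-02  9.09726602e+01] 8.99243265966068
(343, 363, 28, 16)
   30 [661.52913902  64.61222979] [689.20136035  84.39097159]
   22 [665.37924303  54.52212867] [694.15605235  75.0903756 ]
(271, 240, 6, 42)
   30 [584.99652085 177.6264641 ] [589.28031108 216.12464121]
   22 [585.79168361 172.04753553] [590.24646926 212.08243872]
(222, 240, 6, 44)
   30 [544.31297678 174.92860679] [548.67967557 215.46732785]
   22 [543.4841805  169.24198826] [548.02518415 211.39888747]
(234, 177, 32, 26)
   30 [554.3060964 248.0475768] [577.90617341 268.18068398]
   22 [553.876194   245.27963743] [578.4183118  266.21639489]
(82, 139, 81, 108)
   30 [434.36404736 207.70285095] [498.03579099 295.28621771]
   22 [429.14643584 203.32447709] [495.35975509 294.40389622]
(92, 32, 21, 28)
   30 [456.28312598 350.49853915] [470.90070584 367.84421625]
   22 [451.9404551  351.82011976] [467.14152274 369.85818171]
(204, 0, 99, 116)
   30 [533.97064968 313.23668911] [598.85249402 388.08000724]
   22 [532.72902025 313.07089395] [600.20074362 390.90172178]
(77, 0, 80, 100)
   30 [442.61036776 323.66363336] [501.1472791  387.54864177]
   22 [437.7219234  323.91404899] [498.59544401 390.34914587]
```

View pics/w10.png

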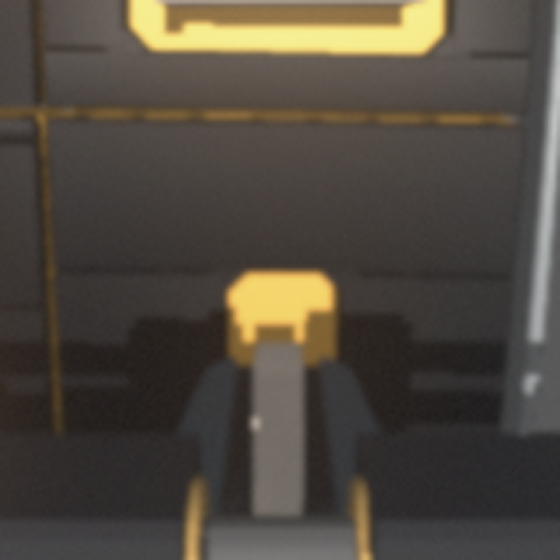

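```bash
python3 - <<'E'
from h import *
ci=camera_info("wrist"); s=state(); print(s['ee_pos'],pix2w(ci,[(170+255/3.5,100+342/3.5),(170+300/3.5,100+342/3.5)],s['ee_pos'][2]-10.1),pix2w(ci,[(249,197.7)],s['ee_pos'][2]+9.9))
E
```

```text
[567.11193145 239.80811712  59.96292198] [[561.80787153 258.13948471]
 [570.73053648 258.28889392]] [[565.97849104 264.7704686 ]]
```

Call:
{"fn": "move_arm", "kwargs": {"motion": [[4,[-0.01,0.055,-0.3],[0,0,0]],[4,[0,0,-0.35],[0,0,0]],[4,[0,0,-0.2],[0,0,0]],[4,[0,0,-0.1],[0,0,0]],[4,[0,0,0],[0,0,0]],[4,[0,0,0],[0,0,0]],[4,[0,0,0],[0,0,0]]]}}

```text
time_s: 29.35
ee_pos: [566.8, 242.5, 36.1]
ee_rot: [180.0, -0.0, 91.1]
force: [0.3, 0.5, -0.2]
gripper_width: 8.9
gripper_force: 15.0
```

Call:
{"fn": "move_arm", "kwargs": {"motion": [[4,[0,-0.02,-0.08],[0,0,0]],[4,[0,0,-0.05],[0,0,0]],[4,[0,0,0],[0,0,0]],[4,[0,0,0],[0,0,0]]]}}

```text
time_s: 29.68
ee_pos: [566.6, 241.9, 32.7]
ee_rot: [180.0, 0.0, 91.0]
force: [0.1, 0.3, -0.0]
gripper_width: 8.8
gripper_force: 15.0
```

Call:
{"fn": "move_arm", "kwargs": {"motion": [[4,[0,0,-0.03],[0,0,0]],[4,[0,0,0],[0,0,0]],[4,[0,0,0],[0,0,0]]]}}

```text
time_s: 29.93
ee_pos: [566.8, 242.0, 32.2]
ee_rot: [180.0, -0.0, 91.0]
force: [-0.1, -0.0, 0.1]
gripper_width: 9.3
gripper_force: 15.0
```

Call:
{"fn": "move_arm", "kwargs": {"motion": [[4,[0,0,-0.02],[0,0,0]],[4,[0,0,-0.02],[0,0,0]],[4,[0,0,0],[0,0,0]],[4,[0,0,0],[0,0,0]]]}}

```text
time_s: 30.27
ee_pos: [566.8, 242.0, 32.1]
ee_rot: [180.0, -0.0, 91.0]
force: [-1.9, 0.3, 7.5]
gripper_width: 8.7
gripper_force: 15.0
```

Floor contact. I release, retreat up and away, and check.

Call:
{"fn": "move_arm", "kwargs": {"motion": [[12,[0,0,0],[0,0,0]],[20,[0,0,0],[0,0,0]],[24,[0,0,0],[0,0,0]],[24,[0,0,0],[0,0,0]],[24,[0,0,0.2],[0,0,0]],[24,[0,0,0.6],[0,0,0]],[24,[0,0,1],[0,0,0]],[24,[0,0,1],[0,0,0]],[24,[-0.2,-0.5,1],[0,0,0]],[24,[-0.3,-1,1],[0,0,0]],[24,[-0.5,-1,1],[0,0,0]],[24,[-0.5,-1,1],[0,0,0]],[24,[-0.5,-1,0],[0,0,0]],[24,[-0.5,-1,0],[0,0,0]],[24,[-0.5,-1,0],[0,0,0]],[24,[-0.5,-1,0],[0,0,0]],[24,[-0.5,-1,0],[0,0,0]],[24,[0,-1,0],[0,0,0]],[24,[0,0,0],[0,0,0]]]}}

```text
time_s: 31.85
ee_pos: [465.9, 1.2, 201.5]
ee_rot: [180.0, 0.1, 90.9]
force: [0.6, 0.3, -0.4]
gripper_width: 23.9
gripper_force: 0.0
```

```bash
python3 - <<'E'
from h import *
print(state()['time_s'],state()['ee_pos'])
t=grab_frame("top");cv2.imwrite("t11.png",t)
cv2.imwrite("pics/t11.png",cv2.resize(t[130:270,130:320],(760,560),interpolation=cv2.INTER_CUBIC))
E
```

```text
31.85 [465.85393114   1.22299551 201.53807906]
```

View pics/t11.png

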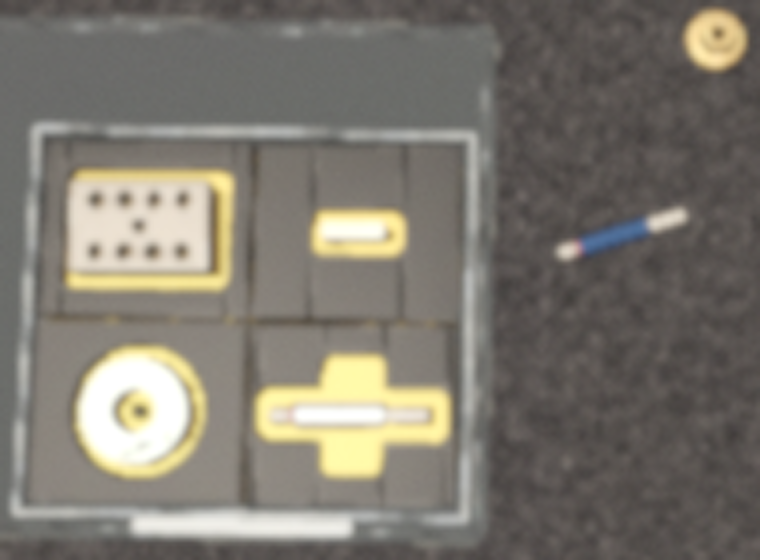

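The final view shows all four gauges flat and centred in their cut-outs, with the blue plug at (620,235) and the hub at (715,40) untouched.

```bash
python3 -c "
from workcell import *
print(job_done())"
```

```text
the job is handed in; nothing more can be done
None
```

All four gauges are back in their cut-outs, set down on the yellow floor and centred to within about 2 mm; the blue plug gauge and brass hub were left alone, and the job was handed in at about 32 s.

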